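Print the date on a carton at the coder

TASK

Print the date on the waiting sweets carton: with closed fingertips gently slide it along the coder's fence until it sits squarely against the end stop beneath the print head, then press the green print button down and let it come up again. Do not lift the carton, do not touch the print head or the other two buttons, leave everything else standing where it is, and finish with the hand clear.

Things in the scene. Friction and masses are not known exactly. Their poses are not given: they have to be found in the camera images.
- coder: Bench-top date coder, fixed. Origin on the table under the machine; x points across the bed, away from the robot's side, y to the left along the bed, z up. Its grey bed, 160 x 420 mm (x -130 to 30 mm, y -205 to 215 mm), has a flat steel top 30 mm above the table. Fence, end stop, head and control box stand on and behind it.
- print_head: Black print head held over the bed by the column; same origin and axes as the coder. It fills x -50 to 50 mm, y -98 to -42 mm, z 87 to 183 mm above the table, so a carton passes below it. Leave untouched.
- column_top (a point): Top of the height knob on the aluminium column behind the fence that carries the print head: 44 x 50 mm, 266 mm high above the table.
- control_box_top (a point): Centre of the top of the black control box behind the fence: 110 mm (coder x) by 210 mm (coder y), top 65 mm above the table, with a red LED window (look only) and three push buttons in a row along y.
- stop_face (a point): Point on the face of the aluminium end stop, where the nose of a carton lying along the fence must meet it, 54 mm above the table; axes as the coder's. The stop is 78 mm wide in x, 8 mm thick, its top 62 mm above the table. The carton arrives from this frame's +y side, moving towards -y.
- fence_face (a point): Point on the near face of the aluminium fence, midway along it, 54 mm above the table; axes as the coder's. The fence is 360 mm long in y, 8 mm thick, top 55 mm above the table. The carton lies on its -x side.
- carton: The waiting carton: white with a lime-green band, rigid, about 0.25 kg, 62 mm wide (x), 170 mm long (y), 48 mm high, lying flat on the bed against the fence (1 to 3 mm from it), its nose 40 to 110 mm short of the end stop. Origin at the centre of its underside; -y is its nose, towards the stop. It takes 1 to 4 N to slide.
- carton_nose (a point): Centre of the carton's nose face (its -y end), 24 mm above its underside.
- carton_tail (a point): Centre of the carton's tail face (its +y end), 24 mm above its underside: the face to push on.
- print_button (a joint): Green print button, middle of the three. Value in m: 0 up, 0.006 fully down; it springs back. It begins to move at 1.5 N and is fully down at 5 N; it counts as pressed from 0.004.
- print_button_top (a point): Centre of the green button's top: a 26 mm disc, 79 mm above the table, 10 mm above its metal collar (42 mm across). It is pressed straight down. The other buttons are 65 mm away on either side in the coder's y.
- purge_button: Blue nozzle-purge button, a 26 mm disc 65 mm from the green one on its -y side (towards the print head), its top as high as the green one's. Origin on its axis, 18 mm below its top. Leave untouched.
- stop_button: Red emergency-stop button, a 38 mm disc in a yellow collar 54 mm across, 65 mm from the green one on its +y side, its top as high as the green one's. Origin on its axis, 18 mm below its top. Leave untouched.
- coded_carton: A carton already coded, same size as the waiting one but with two dark code lines on its white panel, lying on the table on the robot's side of the bed. Origin at the centre of its underside. Loose; leave alone.
- flask: Blue drinking flask, 72 mm across, 210 mm tall, standing on the table beyond the stop end of the coder. Origin at the centre of its underside. Loose; leave alone.
- solvent: Small white bottle of cleaning fluid with a blue cap, 44 mm across, 95 mm tall, standing on the table by one end of the coder. Origin at the centre of its underside. Loose; leave alone.
- cartridge: Spare black ink cartridge with a blue top, 36 x 50 mm, 66 mm tall, standing on the table by one end of the coder. Origin at the centre of its underside. Loose; leave alone.
Mind the look-alikes: they are no part of the job. What is shaped like the carton but orange or pink is not meant.

How it is judged:
By the outcome, as a careful person would: the job done as asked, in the order asked, and still so for the second after the job is handed in, with the robot touching nothing.
It also fails if it takes over 48 s, if anything falls off the work surface, if the arm or the gripper's body presses on something with over 40 N, if the wrist force passes 120 N, or if a joint passes its speed limit or range.

ROBOT

A 6-joint arm with a two-finger parallel gripper is mounted at the origin on the work surface. World frame = base frame: x ahead of the robot, y to its left, z up, the work surface at z = 0. Lengths are in m, angles in rad, forces in N, time in s.
With the tool pointing down it reaches from about 0.325 to 0.9 m from the base axis. Payload 3.5 kg.
Tool frame: the origin (TCP) lies midway between the tips of the shut fingers; the grasp point (between the pads) lies 19 mm behind it; z points along the fingers, y is the line along which they close (so a half turn about z gives the same grasp; the last joint's range is limited). The gripper opens to 85 mm and grips with 20 to 120 N. Pads are 22 mm wide; open, the fingers measure 114 mm over their backs; the gripper's body (76 mm by 85 mm) begins 54 mm behind the grasp point. The pads swing forward as they close: fully open they stand 13 mm farther back than shut.
Start: joints at [-0.103, 0.276, -0.026, 1.268, 0, 1.467], TCP at [0.625, -0, 0.231] pointing down, gripper open.
Joint ranges: [-3.12, 3.12], [-0.85, 1.88], [-1.08, 1.24], [-1.95, 2.15], [-1.57, 1.53], [-3.14, 3.14]. Speed limits (rad/s): [2.57, 2.57, 3.14, 3.14, 3.14, 3.14].

INTERFACE

Orientations are given as [roll, pitch, yaw] about the fixed x, y, z axes, in that order (R = Rz(yaw) Ry(pitch) Rx(roll)).
In Python, from cell import env, vision, finish_job, nets gives the robot as it stands.
- The arm moves only by the shell command python3 -m jog 'ROWS' [OPENING] [FORCE]. ROWS is JSON, a list that holds one entry, the list of rows, each a list of 6 numbers: the shift along the world's x, y, z in m, then the turn, a rotation vector about the world's x, y, z in rad. A call has 1 to 5 rows; each row shifts and turns the commanded pose from where the row before left it; what a row does not reach is not made up. A row lasts 1/8 s, in which the tool goes at most 62.5 mm and 10.7 degrees, less where a joint would pass 70% of its speed; a pose out of reach is approached as far as the arm can. A call is refused whole if a number of a shift passes 0.0625 or a number of a turn 0.188, either way. A call with a gripper value outside its range is refused whole. OPENING is the finger opening in m, from 0 to 0.0854, set as the call begins (- or left out, the last holds). The fingers move at their own pace and stop on an object; FORCE is the grip in N (left out, the last holds). Time passes only in rows, so rows that do not move let the fingers close. It gives the time, the measured TCP pose, the force, the opening and the grip force at its end, in the units of the state.
- env.read_state(): the state, without advancing time (a new reading comes with each control period).
- vision.grab_frame(name): name is "scene" or "side" or "wrist"; returns the picture (480x640x3 uint8, red, green, blue); there is no depth.
- vision.camera_model(name): a dict with "vertical_fov" (degrees; the focal length in pixels is half the picture's height over the tangent of half this angle, whatever the lens; pixels are square), "cx", "cy" (the principal point, pixels), "origin" and "rotation" of the camera in the world; the wrist camera has in their place "T_tool_cam" (4x4, takes a point from camera to tool coordinates, whose origin is the TCP and whose axes are the flange's). Camera axes: x right, y up, looking along -z (the intrinsics and any distortion apply to the point x, -y, -z); pixel columns grow to the right and rows downward; lengths in m; the calibration is good to about 2 mm. A picture is of the moment at which its call begins: read the wrist's pose just before it. camera_model takes no time and is no camera call.
- finish_job(): hands the job in; it is judged then, once.
Trained networks look in the newest picture that a camera, given by its name, has taken for a name from the list of things; names that differ only in an ending like _2 or _b are one class to them, and where a whole thing is asked for, a point or a joint stands for the part that bears it (a point fixed in the world has none). Each returns a list of dicts, best first, with "p" (0 to 1); they miss things now and then, are a little off and sometimes report something else, mostly with a low value. They report only what shows in the picture. A call takes as long as a camera call. They do not tell look-alikes from the thing itself.
- nets.spot_in(camera, label): "pixel" ([row, column] in pixels, amid what is visible of it).
The state is a dict: "t": time; "joint_positions": joint angles; "qvel": joint speeds; "tau": joint torques, N m; "position": TCP position; "eef_rot": TCP orientation; "force": force on the tool from outside, world axes, zero at the start; "moment": the same for the moment, N m; "grip_width": finger opening in m; "grip_force": force on a finger pad.
Only numpy, scipy, OpenCV 4.12 (cv2) and the standard library are available. Lean on these libraries where they do the work, as an engineer would, in place of code of your own. Each camera call takes 0.05 s, during which the arm holds its last target. There are 200 camera calls.

## Working session

There is one attempt and no reset: what is moved stays moved. The work goes in short steps, Python scripts to look and compute and a shell command to move; the robot and the scene stay as the last step left them, time stands still between calls to the robot, and variables do not carry over. Pictures are saved under pics/ and viewed, at most 10 in all, crops included, and the job is handed in when it is done.

```bash
mkdir -p pics; ls
python3 - <<'E'
from cell import env, vision, nets
import cv2
for n in ("scene","side"):
    im=vision.grab_frame(n); cv2.imwrite(f"pics/{n}0.png",im[:,:,::-1])
    m=vision.camera_model(n); print(n,m)
    for l in ("carton","carton_tail","carton_nose","stop_face","print_button_top","purge_button","stop_button","column_top","control_box_top"):
        print(l,[(d["pixel"],round(d["p"],2)) for d in nets.spot_in(n,l)][:4])
print(vision.camera_model("wrist"))
print(env.read_state())
E
```

```text
pics
scene {'vertical_fov': 48.92694790447415, 'cx': 313.4322874150252, 'cy': 238.0044479324749, 'origin': array([ 1.38803733, -0.13270487,  1.03089788]), 'rotation': array([ 0.78574549, -0.02013784,  1.40490902])}
carton [([262.6, 329.0], 0.9), ([378.3, 213.2], 0.66), ([226.7, 415.8], 0.63)]
carton_tail [([260.0, 327.6], 0.87), ([230.6, 417.5], 0.87), ([376.9, 218.0], 0.67)]
carton_nose [([230.2, 420.4], 0.65), ([263.2, 329.6], 0.64), ([269.6, 183.6], 0.31)]
stop_face [([288.9, 309.5], 0.83), ([306.1, 167.0], 0.72)]
print_button_top []
purge_button [([290.8, 319.9], 0.68)]
stop_button [([282.1, 369.5], 0.55)]
column_top [([288.2, 308.2], 0.88)]
control_box_top []
side {'vertical_fov': 45.49548190965864, 'cx': 322.86775010358156, 'cy': 238.3103068618454, 'origin': array([ 1.03998262, -0.9360384 ,  0.92463297]), 'rotation': array([ 0.95960485, -0.01037724,  0.46150541])}
carton [([216.7, 321.6], 0.95), ([394.3, 354.5], 0.57), ([248.2, 335.8], 0.48)]
carton_tail [([394.2, 355.5], 0.78), ([218.1, 326.5], 0.63), ([248.4, 327.5], 0.58), ([249.8, 361.3], 0.29)]
carton_nose [([249.8, 332.0]
[... 694 characters left out ...]
000000e+00]])}
{'t': 1.0, 'joint_positions': array([-1.03408653e-01,  2.76414497e-01, -2.63567849e-02,  1.26800963e+00,
        1.61732849e-05,  1.46741416e+00]), 'qvel': array([ 0.00100758,  0.00101471, -0.00134145,  0.00020051,  0.00014893,
        0.00244565]), 'tau': array([ 5.10223090e-04, -4.45500290e+01,  2.95574498e+01,  8.02479590e-04,
       -6.52926178e-05,  9.82652381e-06]), 'position': array([ 6.25016766e-01, -1.23707145e-05,  2.31324681e-01]), 'eef_rot': array([ 3.14157565e+00, -1.44956638e-05,  1.57076984e+00]), 'force': array([-0.00937554,  0.64363217, -0.04513802]), 'moment': array([-0.05067956, -0.00975451,  0.03856689]), 'grip_force': 0.0, 'grip_width': 0.0856222708661094}
```

View pics/scene0.png

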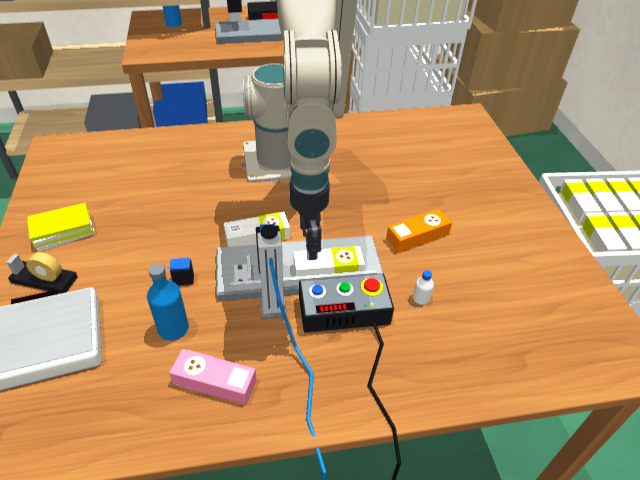

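View pics/side0.png

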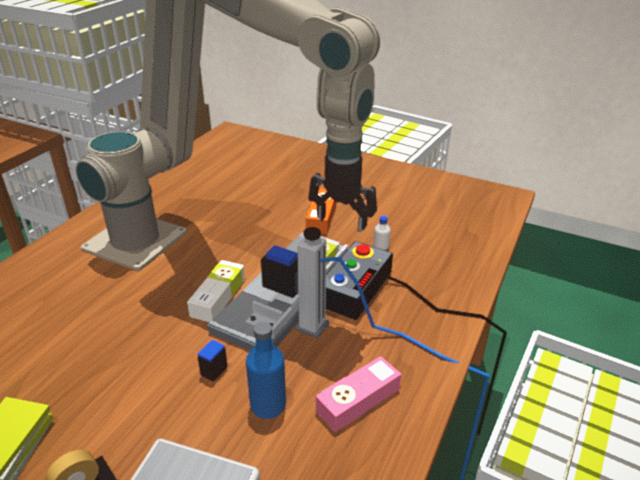

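Candidates for the carton in the scene view (row, col): white/lime on the bed (262,330), coded one on the robot's side (230,257), orange (230,418), pink (376,213). The one on the bed against the fence, without code lines, fits; the green button is at about (287,345). I'll check with one close crop.

```bash
cat > h.py <<'E'
import numpy as np
from scipy.spatial.transform import Rotation as R
def ray(m,px,pose=None):
    f=240/np.tan(np.radians(m["vertical_fov"])/2)
    d=np.array([(px[1]-m["cx"])/f,-(px[0]-m["cy"])/f,-1.])
    if "origin" in m: return np.array(m["origin"]),R.from_euler("xyz",m["rotation"]).as_matrix()@d
    T=np.eye(4);T[:3,:3]=R.from_euler("xyz",pose[1]).as_matrix();T[:3,3]=pose[0];T=T@m["T_tool_cam"]
    return T[:3,3],T[:3,:3]@d
def at(m,px,z,pose=None):
    o,d=ray(m,px,pose); return o+d*(z-o[2])/d[2]
E
python3 - <<'E'
from cell import vision,env
from h import *
import cv2
im=cv2.imread("pics/scene0.png")[200:350,205:405]; cv2.imwrite("pics/c1.png",cv2.resize(im,None,fx=4,fy=4,interpolation=cv2.INTER_CUBIC))
for n,g in (("scene",[(290.5,318),(287,345),(286,372)]),("side",[(279,339),(264,351),(251,363)])):
    m=vision.camera_model(n)
    P=[at(m,p,.079) for p in g]
    for p in P: print(n,p.round(4))
    print(np.linalg.norm(P[1]-P[0]),np.linalg.norm(P[2]-P[1]),P[2]-P[0])
s=env.read_state(); im=vision.grab_frame("wrist"); cv2.imwrite("pics/w0.png",im[:,:,::-1])
E
```

```text
scene [0.6232 0.0255 0.079 ]
scene [0.6222 0.0899 0.079 ]
scene [0.6287 0.1533 0.079 ]
0.06431796960146242 0.063742977667519 [0.0054839  0.12772556 0.        ]
side [0.6178 0.0173 0.079 ]
side [0.6192 0.0827 0.079 ]
side [0.6241 0.145  0.079 ]
0.06536021309883946 0.06253323275324821 [ 6.36537774e-03  1.27684280e-01 -1.11022302e-16]
```

View pics/c1.png

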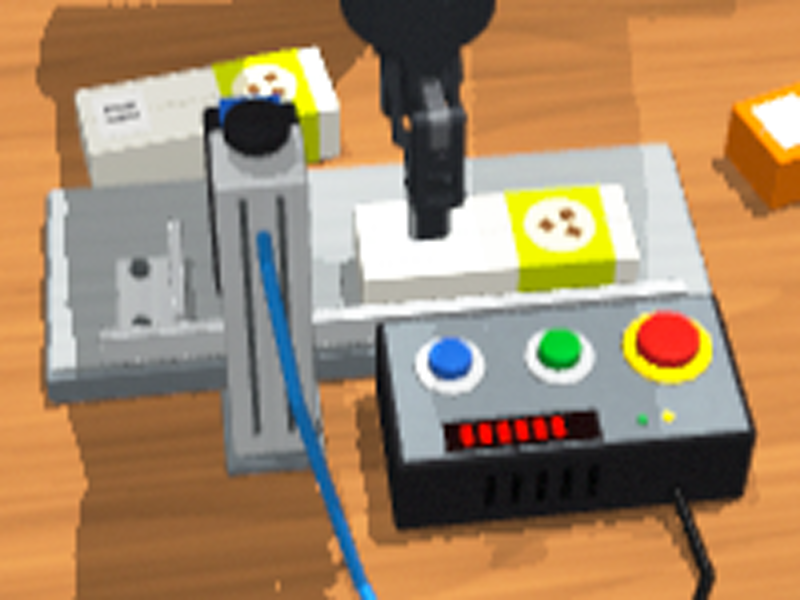

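View pics/w0.png

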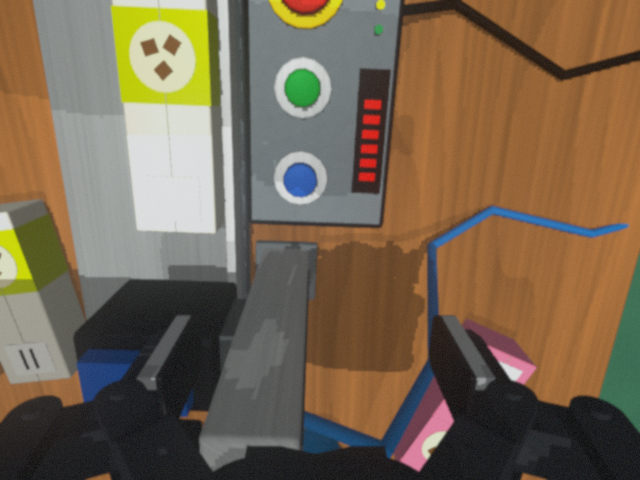

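The crop confirms the choice: plain white panel with lime band, lying along the fence, nose left at crop (357,240), tail right (630,220), stop plate at crop (175,260); the wrist view shows green button (88,302), blue (180,300), nose top edge (233,135–215), column at bottom centre.

Run:
```python
from cell import vision,env
from h import *
sc=vision.camera_model("scene");w=vision.camera_model("wrist");s=env.read_state();po=(s["position"],s["eef_rot"])
c=lambda x,y:(200+y/4,205+x/4)
for k,p,z in [("tail far/top",c(622,187),.078),("tail fence/top",c(638,252),.078),("nose far",c(357,205),.078),("nose fence",c(364,267),.078),("stop top far",c(175,222),.062),("stop top fence",c(182,312),.062),("knob",c(257,125),.266),("fence tail end",c(685,285),.055),("fence low",c(105,333),.055)]:
    print("scene",k,at(sc,p,z).round(4))
for k,p,z in [("green",(88,302),.079),("blue",(180,300),.079),("nose L",(231,135),.078),("nose R",(233,216),.078),("band",(104,123),.078),("bandR",(106,213),.078)]:
    print("wrist",k,at(w,p,z,po).round(4))
```

```text
scene tail far/top [0.4985 0.156  0.078 ]
scene tail fence/top [0.554  0.1531 0.078 ]
scene nose far [ 0.4896 -0.0113  0.078 ]
scene nose fence [ 0.5415 -0.0143  0.078 ]
scene stop top far [ 0.4724 -0.1241  0.062 ]
scene stop top fence [ 0.5472 -0.1258  0.062 ]
scene knob [ 0.6027 -0.0785  0.266 ]
scene fence tail end [0.5651 0.1824 0.055 ]
scene fence low [ 0.5508 -0.1727  0.055 ]
wrist green [0.6159 0.0906 0.079 ]
wrist blue [0.6138 0.0269 0.079 ]
wrist nose L [ 0.4857 -0.0132  0.078 ]
wrist nose R [ 0.5482 -0.0148  0.078 ]
wrist band [0.4909 0.0801 0.078 ]
wrist bandR [0.5536 0.0788 0.078 ]
```

```bash
python3 -m jog '[[[-0.01,0.05,0,0,0,0],[-0.03,0.05,0,0,0,-0.045],[-0.03,0.05,-0.01,0,0,0],[-0.027,0.05,-0.01,0,0,0],[0,0,0,0,0,0]]]' 0 20
python3 - <<'E'
from cell import vision,env
from h import *
import cv2
s=env.read_state();im=vision.grab_frame("wrist"); cv2.imwrite("pics/w1.png",im[:,:,::-1]); np.save("p1.npy",[s["position"],s["eef_rot"]]); print(s["position"],s["eef_rot"],s["grip_width"])
E
```

```text
t: 1.68
position: [0.5251, 0.2026, 0.2104]
eef_rot: [-3.139, 0.0, 1.531]
force: [0.4, -0.7, 0.7]
grip_width: -0.0001
grip_force: 0.0
[0.52510518 0.20264151 0.21043691] [-3.13897861e+00  6.54940782e-05  1.53120162e+00] -0.0001221942456457292
```

View pics/w1.png

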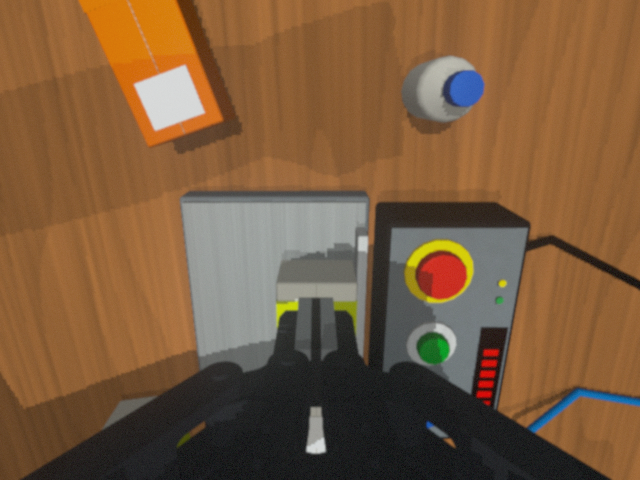

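Wrist view: carton tail top edge at row 282, cols 277–356, bottom edge about row 260; fingertips cols 295–335; bed's end at row 200; green button at (348,433), red (274,442).

Run:
```python
from cell import vision,env
from h import *
w=vision.camera_model("wrist");po=np.load("p1.npy")
for k,p,z in [("tailL",(281,277),.078),("tailR",(281,356),.078),("tail low L",(259,280),.03),("tail low R",(259,355),.03),("fence near end",(236,358),.055),("green",(346,433),.079),("red",(275,443),.079),("bed",(200,190),.03),("bed",(200,367),.03)]:
    print(k,at(w,p,z,po).round(4))
print(env.read_state()["position"])
```

```text
tailL [0.4944 0.1581 0.078 ]
tailR [0.5536 0.1559 0.078 ]
tail low L [0.4923 0.1563 0.03  ]
tail low R [0.5571 0.1539 0.03  ]
fence near end [0.5574 0.1835 0.055 ]
green [0.614  0.0974 0.079 ]
red [0.618  0.1589 0.079 ]
bed [0.4218 0.2114 0.03  ]
bed [0.5673 0.2058 0.03  ]
[0.52679151 0.20124821 0.21102568]
```

```bash
python3 -m jog '[[[-0.001,0,-0.052,0,0,0],[0,0,-0.052,0,0,0],[0,0,-0.052,0,0,0],[0,0,0,0,0,0],[0,0,0,0,0,0]]]'; python3 -m jog '[[[-0.0006,-0.012,0,0,0,0],[-0.0004,-0.008,0,0,0,0],[0,-0.005,0,0,0,0],[0,0,0,0,0,0]]]'
```

```text
t: 2.35
position: [0.529, 0.1996, 0.0571]
eef_rot: [3.139, -0.001, 1.525]
force: [0.2, 0.8, 0.4]
grip_width: -0.0003
grip_force: 0.0
t: 2.85
position: [0.5262, 0.1746, 0.0558]
eef_rot: [3.141, -0.0, 1.525]
force: [-0.3, -0.0, -0.9]
grip_width: -0.0
grip_force: 0.0
```

```bash
python3 -m jog '[[[-0.0002,-0.004,0,0,0,0],[-0.0002,-0.004,0,0,0,0],[-0.0002,-0.004,0,0,0,0],[-0.0002,-0.004,0,0,0,0],[-0.0002,-0.004,0,0,0,0]]]'; python3 -m jog '[[[-0.0002,-0.004,0,0,0,0],[-0.0002,-0.004,0,0,0,0],[-0.0002,-0.004,0,0,0,0],[-0.0002,-0.004,0,0,0,0],[-0.0002,-0.004,0,0,0,0]]]';  python3 -m jog '[[[-0.0002,-0.004,0,0,0,0],[-0.0002,-0.004,0,0,0,0],[-0.0002,-0.004,0,0,0,0],[-0.0002,-0.004,0,0,0,0],[-0.0002,-0.004,0,0,0,0]]]'
python3 - <<'E'
from cell import vision,env
from h import *
import cv2
a=vision.grab_frame("side")[180:380,180:420,::-1]; b=vision.grab_frame("scene")[200:350,205:405,::-1]
cv2.imwrite("pics/c2.png",np.hstack([cv2.resize(a,(400,333)),cv2.resize(b,(400,300))[:333] if 0 else cv2.resize(b,(444,333))])[:, :800])
E
```

```text
t: 3.48
position: [0.5249, 0.1548, 0.0552]
eef_rot: [-3.141, -0.0, 1.526]
force: [-0.0, 0.3, -0.6]
grip_width: 0.0002
grip_force: 0.3
t: 4.1
position: [0.524, 0.1347, 0.0553]
eef_rot: [-3.142, 0.0, 1.526]
force: [-0.1, 0.5, -0.3]
grip_width: -0.0001
grip_force: 0.3
t: 4.72
position: [0.523, 0.1147, 0.0553]
eef_rot: [3.142, -0.0, 1.526]
force: [0.5, 1.1, -0.4]
grip_width: -0.0001
grip_force: 0.3
```

View pics/c2.png

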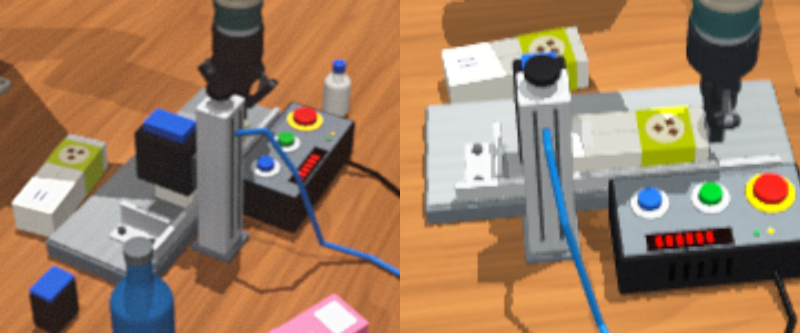

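The carton slides along the fence and its nose is entering under the head (left view, 180,195; right view, nose behind the column). Continue gently.

```bash
python3 -m jog '[[[-0.0002,-0.004,0,0,0,0],[-0.0002,-0.004,0,0,0,0],[-0.0002,-0.004,0,0,0,0],[-0.0002,-0.004,0,0,0,0],[-0.0002,-0.004,0,0,0,0]]]'; python3 -m jog '[[[-0.0002,-0.004,0,0,0,0],[-0.0002,-0.004,0,0,0,0],[-0.0002,-0.004,0,0,0,0],[-0.0002,-0.004,0,0,0,0],[-0.0001,-0.003,0,0,0,0]]]';  python3 -m jog '[[[-0.0001,-0.002,0,0,0,0],[-0.0001,-0.002,0,0,0,0],[-0.0001,-0.002,0,0,0,0]]]'
python3 - <<'E'
from cell import vision,env
from h import *
import cv2
print(env.read_state()["force"])
a=vision.grab_frame("side")[220:370,200:400,::-1]; b=vision.grab_frame("scene")[200:350,205:405,::-1]
cv2.imwrite("pics/c3.png",np.hstack([cv2.resize(a,(400,300)),cv2.resize(b,(400,300))]))
E
```

```text
t: 5.45
position: [0.5221, 0.0948, 0.0554]
eef_rot: [3.141, -0.0, 1.526]
force: [-0.4, 1.5, 0.5]
grip_width: 0.0001
grip_force: 0.6
t: 6.08
position: [0.5212, 0.0758, 0.0554]
eef_rot: [3.141, -0.0, 1.526]
force: [-0.0, 1.8, 1.4]
grip_width: -0.0002
grip_force: 0.8
t: 6.45
position: [0.5208, 0.0699, 0.0553]
eef_rot: [-3.142, 0.0, 1.526]
force: [-0.2, 2.0, 1.2]
grip_width: -0.0003
grip_force: 0.8
[-0.22177644  2.02727611  1.21762038]
```

View pics/c3.png

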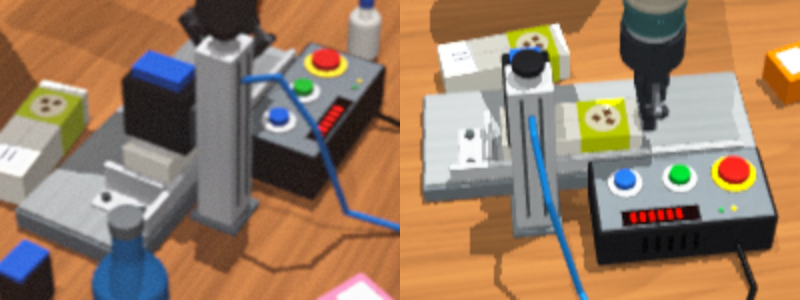

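The nose is past the head, about 10 mm short of the stop (left view: nose (145,165), stop (140,185)). Small steps now.

```bash
python3 -m jog '[[[-0.0001,-0.0015,0,0,0,0],[-0.0001,-0.0015,0,0,0,0],[-0.0001,-0.0015,0,0,0,0]]]'; python3 -m jog '[[[0,-0.001,0,0,0,0],[-0.0001,-0.001,0,0,0,0]]]'
```

```text
t: 6.92
position: [0.5204, 0.0654, 0.0552]
eef_rot: [-3.141, 0.0, 1.526]
force: [-0.0, 1.5, 0.1]
grip_width: 0.0001
grip_force: 0.6
t: 7.18
position: [0.5203, 0.0634, 0.0553]
eef_rot: [-3.141, 0.0, 1.526]
force: [-0.8, 0.9, 0.5]
grip_width: 0.0003
grip_force: 0.6
```

```bash
python3 -m jog '[[[0,-0.001,0,0,0,0],[-0.0001,-0.001,0,0,0,0]]]'
```

```text
t: 7.42
position: [0.5202, 0.0614, 0.0552]
eef_rot: [-3.141, 0.0, 1.526]
force: [-0.5, 1.1, 0.1]
grip_width: -0.0002
grip_force: 0.5
```

```bash
python3 -m jog '[[[0,-0.001,0,0,0,0],[-0.0001,-0.001,0,0,0,0]]]'
```

```text
t: 7.68
position: [0.5201, 0.0594, 0.0553]
eef_rot: [-3.141, 0.0, 1.526]
force: [0.2, 0.4, -0.9]
grip_width: -0.0003
grip_force: 0.5
```

```bash
python3 -m jog '[[[0,-0.001,0,0,0,0],[-0.0001,-0.001,0,0,0,0]]]'
```

```text
t: 7.92
position: [0.52, 0.0579, 0.0553]
eef_rot: [-3.141, -0.001, 1.526]
force: [0.7, 3.2, 0.4]
grip_width: -0.0001
grip_force: 1.9
```

```bash
python3 -m jog '[[[0,-0.001,0,0,0,0],[0,0,0,0,0,0]]]'
```

```text
t: 8.18
position: [0.5198, 0.0579, 0.0553]
eef_rot: [-3.141, -0.004, 1.527]
force: [-1.0, 6.4, -0.2]
grip_width: -0.0001
grip_force: 2.9
```

```bash
python3 -m jog '[[[0,-0.001,0,0,0,0],[0,0,0,0,0,0]]]'; python3 -m jog '[[[0.0001,0.003,0,0,0,0],[0.0005,0.012,0,0,0,0],[0.001,0.025,0,0,0,0],[0,0,0.05,0,0,0],[0,0,0.05,0,0,0]]]';  python3 -m jog '[[[0,0,0.04,0,0,0],[0,0,0,0,0,0],[0,0,0,0,0,0]]]'
python3 - <<'E'
from cell import vision,env
from h import *
import cv2
s=env.read_state();w=vision.grab_frame("wrist")[:,:,::-1]; np.save("p2.npy",[s["position"],s["eef_rot"]]); print(s["position"],s["eef_rot"])
b=vision.grab_frame("scene")[200:350,205:405,::-1];a=vision.grab_frame("side")[220:370,200:400,::-1]
cv2.imwrite("pics/w2.png",w)
cv2.imwrite("pics/c4.png",np.vstack([np.hstack([cv2.resize(a,(400,300)),cv2.resize(b,(400,300))]),np.hstack([cv2.resize(w[200:420,150:450],(400,293)),cv2.resize(w,(400,293))])]))
E
```

```text
t: 8.43
position: [0.5197, 0.0579, 0.0553]
eef_rot: [-3.141, -0.006, 1.527]
force: [-0.4, 8.0, 1.2]
grip_width: -0.0
grip_force: 4.2
t: 9.05
position: [0.521, 0.0959, 0.1557]
eef_rot: [-3.14, 0.001, 1.526]
force: [0.8, -1.2, -0.2]
grip_width: 0.0001
grip_force: 0.0
t: 9.43
position: [0.5213, 0.0955, 0.1947]
eef_rot: [-3.141, 0.001, 1.526]
force: [-0.1, -0.4, -0.2]
grip_width: -0.0
grip_force: 0.0
[0.52128607 0.0955421  0.19474261] [-3.14094190e+00  6.16974237e-04  1.52591728e+00]
```

View pics/c4.png

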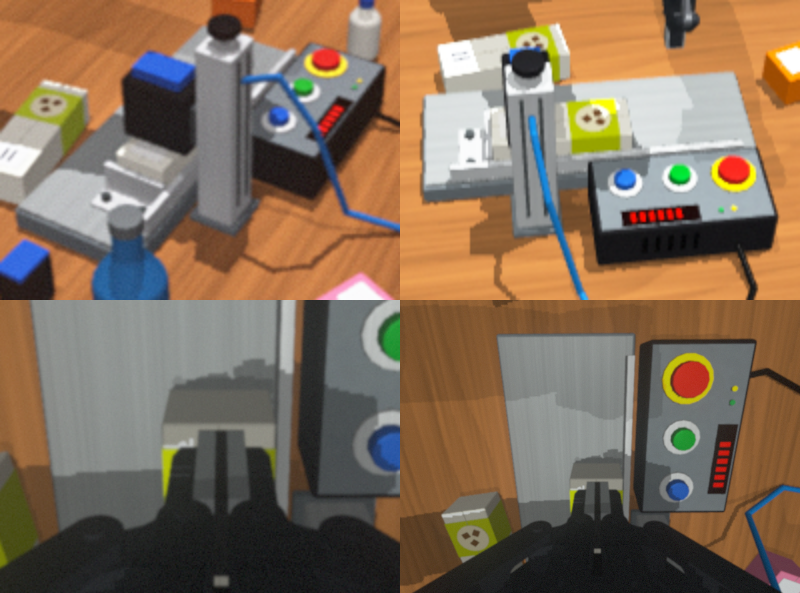

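The carton is square against the stop (left view: nose touching at (135,172); wrist: tail edge level and parallel). Next, the green button by colour segmentation.

Run:
```python
from cell import vision,env
from h import *
import cv2
im=cv2.imread("pics/w2.png");w=vision.camera_model("wrist");po=np.load("p2.npy")
hsv=cv2.cvtColor(im,cv2.COLOR_BGR2HSV)
for n,lo,hi in (("green",(50,120,50),(80,255,255)),("blue",(100,120,50),(120,255,255)),("red",(0,180,80),(6,255,255))):
    k,l,st,c=cv2.connectedComponentsWithStats(cv2.inRange(hsv,lo,hi))
    for i in range(1,k):
        if st[i,4]>150: print(n,st[i],at(w,c[i][::-1],.077,po).round(4))
for r,c,z in ((312,271.5,.078),(312,356,.078)): print(at(w,(r,c),z,po))
```

```text
green [ 435  211   37   35 1020] [0.6147 0.0923 0.077 ]
blue [427 295  35  33 890] [0.6122 0.0286 0.077 ]
blue [ 553  303   87  175 2003] [ 0.7264 -0.0365  0.077 ]
red [ 435  101   59   59 2678] [0.6172 0.1567 0.077 ]
red [511 232  19  10 177] [0.6605 0.0842 0.077 ]
red [509 246  19  10 165] [0.6602 0.0741 0.077 ]
red [507 259  18  10 170] [0.6599 0.0641 0.077 ]
red [504 273  19   9 158] [0.6595 0.0539 0.077 ]
red [502 286  19   9 157] [0.6591 0.0437 0.077 ]
red [500 298  19  10 155] [0.6588 0.0335 0.077 ]
[0.48669981 0.03391448 0.078     ]
[0.54808142 0.031246   0.078     ]
```

```bash
python3 -m jog '[[[0.048,-0.002,0,0,0,0],[0.047,-0.002,0,0,0,0],[0,0,-0.05,0,0,0],[0,0,-0.04,0,0,0],[0,0,0,0,0,0]]]'; python3 -m jog '[[[0,0,-0.012,0,0,0],[0,0,0,0,0,0]]]';python3 - <<'E'
from cell import vision,env
from h import *
import cv2
s=env.read_state(); print(s["position"],s["force"])
w=vision.grab_frame("wrist")[:,:,::-1];b=vision.grab_frame("scene")[240:330,270:390,::-1];a=vision.grab_frame("side")[220:310,310:430,::-1]
cv2.imwrite("pics/c5.png",np.hstack([cv2.resize(a,(400,300)),cv2.resize(b,(400,300))]))
E
```

```text
t: 10.2
position: [0.612, 0.0912, 0.0999]
eef_rot: [-3.13, 0.001, 1.526]
force: [-0.9, 0.6, 0.7]
grip_width: -0.0002
grip_force: 0.0
t: 10.45
position: [0.617, 0.0915, 0.0939]
eef_rot: [3.141, -0.0, 1.526]
force: [0.7, 1.0, 0.3]
grip_width: -0.0003
grip_force: 0.0
[0.61704889 0.09153707 0.09390473] [0.7102273  0.98178493 0.33133491]
```

View pics/c5.png

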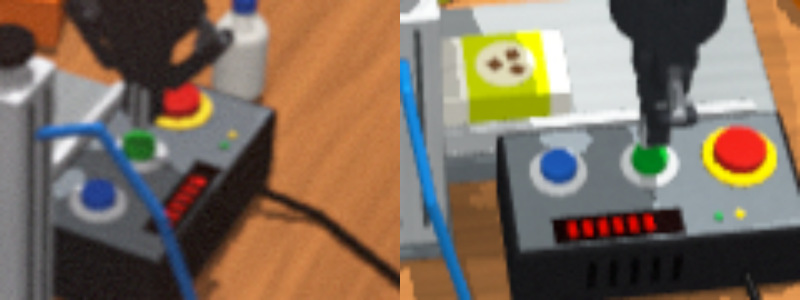

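Tip is centred above the green button in both views ((137,128) over (138,147) and (655,140) over (650,158)). Press.

```bash
python3 -m jog '[[[0,0,-0.006,0,0,0],[0,0,-0.004,0,0,0],[0,0,-0.002,0,0,0],[0,0,0,0,0,0]]]'; python3 -m jog '[[[0,0,-0.002,0,0,0],[0,0,-0.001,0,0,0],[0,0,0,0,0,0]]]'
```

```text
t: 11.1
position: [0.6164, 0.0915, 0.0809]
eef_rot: [-3.141, 0.0, 1.526]
force: [-0.4, -0.7, -0.2]
grip_width: 0.0001
grip_force: 0.0
t: 11.48
position: [0.6169, 0.0915, 0.0786]
eef_rot: [3.141, -0.0, 1.526]
force: [-0.3, -0.2, 1.2]
grip_width: -0.0002
grip_force: 0.8
```

```bash
python3 -m jog '[[[0,0,-0.001,0,0,0],[0,0,-0.001,0,0,0],[0,0,0,0,0,0]]]'
```

```text
t: 11.85
position: [0.6169, 0.0915, 0.0765]
eef_rot: [3.141, -0.0, 1.526]
force: [-0.0, 0.2, 2.7]
grip_width: 0.0001
grip_force: 1.4
```

```bash
python3 -m jog '[[[0,0,-0.001,0,0,0],[0,0,-0.001,0,0,0],[0,0,-0.001,0,0,0],[0,0,0,0,0,0]]]'
```

```text
t: 12.35
position: [0.6169, 0.0915, 0.0735]
eef_rot: [3.141, -0.0, 1.526]
force: [-1.2, -0.3, 4.1]
grip_width: 0.0
grip_force: 2.3
```

```bash
python3 -m jog '[[[0,0,-0.001,0,0,0],[0,0,0,0,0,0],[0,0,0,0,0,0]]]'
```

```text
t: 12.72
position: [0.6169, 0.0915, 0.073]
eef_rot: [3.141, -0.0, 1.526]
force: [-1.3, -0.9, 6.6]
grip_width: 0.0003
grip_force: 3.7
```

Fully down (6 mm, 6.6 N, bottomed). Release and clear.

```bash
python3 -m jog '[[[0,0,0.004,0,0,0],[0,0,0.01,0,0,0],[0,0,0.05,0,0,0],[0,0,0.06,0,0,0],[0,0.03,0.05,0,0,0]]]'; python3 -m jog '[[[0,0.04,0,0,0,0],[0,0,0,0,0,0],[0,0,0,0,0,0],[0,0,0,0,0,0]]]'
python3 - <<'E'
from cell import vision,env
from h import *
import cv2
w=vision.grab_frame("wrist")[:,:,::-1];b=vision.grab_frame("scene")[200:350,205:405,::-1];a=vision.grab_frame("side")[220:370,200:400,::-1]
cv2.imwrite("pics/c6.png",np.hstack([cv2.resize(a,(400,300)),cv2.resize(b,(400,300))]))
E
```

```text
t: 13.35
position: [0.6166, 0.1204, 0.2482]
eef_rot: [3.141, 0.0, 1.523]
force: [1.0, 0.6, -0.5]
grip_width: 0.0001
grip_force: 0.0
t: 13.85
position: [0.6161, 0.1606, 0.2453]
eef_rot: [-3.14, 0.001, 1.525]
force: [0.6, -0.3, -0.4]
grip_width: 0.0001
grip_force: 0.0
```

View pics/c6.png

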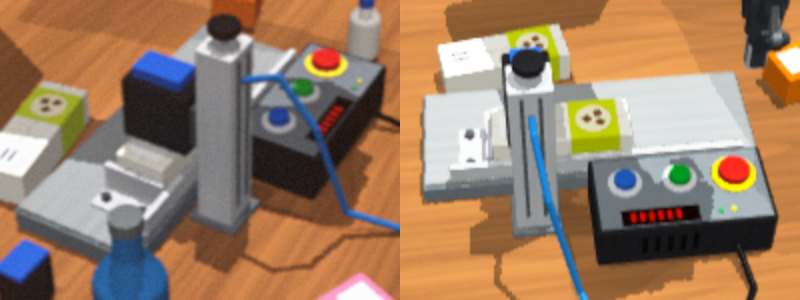

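The carton is still against the stop (left view, 135,172), the green button is up again (right view, 175,678), and the hand is clear.

```bash
python3 -c "
from cell import finish_job
print(finish_job())"
```

```text
the job is handed in; nothing more can be done
None
```

The carton sits squarely against the end stop, the green button was pressed fully down and came back up, the hand is clear, and the job is handed in at about 14 s.

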